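# Clamp the sprung sample holder and hold the mount home

### The job

Turn the crank of the small bench vise clockwise (seen from above) until its jaw clamps the blue sample holder tightly against the fixed jaw. Then take the sample mount by its black knob, enter its stem upright into the holder's brass ring and press it straight down against the spring plunger until its flange sits hard and flush on the ring; the program finishes while still gripping the mount and holding it pressed fully home there, with the holder still clamped. Leave the small glass jar, the stopper and the beaker alone.

Things in the scene. Friction and masses are not known exactly. Their poses are not given: they have to be found in the camera images.
- crank_axis (a point): point on the upright axis of the vise's crank, 87 mm above the worktop. The grey vise (92 x 250 mm base, 14 mm thick, bolted down) has its long side along this frame's y: gear block and crank at +y, sliding jaw in the middle, fixed jaw at -y (its face 190 mm to -y of this axis); jaw tops 48 mm above the worktop, gear block 56 mm, crank arm between 61 and 69 mm. The frame turns with the vise only, not with the crank
- crank_grip (a point): middle of the upright red knob of the crank, 87 mm above the worktop; knob 19 mm in diameter, 35 mm tall (from 69.5 to 104.5 mm), spins freely on its pin, 50 mm from the crank's axis. The crank arm lies under the knob, so fingertips must stay above 70 mm
- crank (a joint): angle of the crank in rad, grows as it is turned clockwise seen from above; 12 mm of jaw travel toward the fixed jaw per rad; it starts at 0 to 0.5 and the jaw meets the holder and presses it onto the fixed jaw at about 2.0, where it stops hard. Turning it takes about 3 N at the knob; further push at the knob becomes about four times as much clamping force, and the crank stays where it is left
- jaw: sliding jaw of the vise, 80 mm wide, grey with a steel face; origin on its clamping face at the foot; moves along its -y
- holder: blue block 50 x 50 x 40 mm, 0.35 kg, with a brass ring on top; stands loose on the vise bed (14 mm above the worktop) between the jaws, 2 to 6 mm from the fixed jaw; origin at the centre of its underside, z up. It slides a few mm and squares up as the vise closes
- bore_mouth (a point): centre of the ring's upper face, 46 mm above the holder's underside and 60 mm above the worktop; the bore is upright
- stop_ring: brass ring fixed on the holder, 45 mm outside, bore 29 mm, 6 mm tall, origin at its underside; its upper face is the hard stop
- plunger (a joint): how far the steel spring plunger inside the bore is pressed down, in m; 0 free (its top 10 mm below the ring's upper face), 0.012 when the mount's flange rests on the ring; the spring pushes back with about 5 N at first and 10 N at 0.012
- mount_center (a point): centre, half-way up, of the sample mount, 62 mm tall, 0.12 kg, standing upright on the worktop, stem down: aluminium stem 24 mm in diameter, 22 mm long with a 3 mm chamfer at its foot, flange 38 mm in diameter from 22 to 27 mm above its foot, black ribbed knob 18 mm in diameter from 27 to 62 mm above its foot. Fingertips must stay above the flange. z is its upright axis
- mount: the same sample mount, origin at the centre of the stem's foot
- jar: small clear glass jar, 34 mm in diameter, 40 mm tall, origin at its underside; a bystander
- stopper: red-brown rubber stopper, 32 mm in diameter, 28 mm tall, origin at its underside; a bystander
- beaker: clear glass beaker, 58 mm wide, 70 mm tall, origin at its underside; a bystander
Mind the look-alikes: they are no part of the job. What is shaped like the holder but orange or purple is not meant.

How it is judged:
On the way:
1. the vise's jaw clamps the holder (more than 6 N on it), before the mount is in it (contact force between jaw and holder above 6 N and horizontal distance between mount_center and bore_mouth above 0.03 m), for 0.3 s.
At the end, for the whole second after the job is handed in: Fingers hold the mount (over 3 N), still and pressed home: stem within 5 mm of the bore's centre, within 0.07 rad of upright, plunger down at least 11 of 12 mm, flange bearing on the ring with over 1 N; the jaw presses the holder with over 4 N (contact force between jaw and holder above 4 N and value of joint plunger above 0.011 m and contact force between mount and stop_ring above 1 N and horizontal distance between mount_center and bore_mouth below 0.005 m and angle between the z axis of mount and the z axis of holder, either way round below 0.07 rad and contact force between the fingers and mount above 3 N and linear speed of mount below 0.01 m/s); the arm keeps its last pose, push and grip.
It fails at once if the jar, the stopper or the beaker is moved more than 30 mm (distance of any of jar, stopper, beaker from where it was at the start of the episode above 0.03 m).
It also fails if it takes over 64 s, if anything falls off the work surface, if the arm or the gripper's body presses on something with over 40 N, if the wrist force passes 120 N, or if a joint passes its speed limit or range.

### The arm

A 6-joint arm with a two-finger parallel gripper is mounted at the origin on a cart in front of the work surface, level with it; the furniture and walls round the work are solid. World frame = base frame: x ahead of the robot, y to its left, z up, the work surface at z = 0. Lengths are in m, angles in rad, forces in N, time in s.
With the tool pointing down it reaches from about 0.375 to 0.9 m from the base axis. Payload 3.1 kg.
Tool frame: the origin (TCP) lies at the centre of the arm's flange, where the gripper is bolted on; the fingertips stand 182 mm ahead of it and the grasp point (between the pads) lies 164 mm ahead of it; z points along the fingers, x is the direction in which the jaws open and shut, and the axes are right-handed (so a half turn about z gives the same grasp; the last joint's range is limited). The gripper opens to 87 mm and grips with 3 to 60 N. Pads are 19 mm wide; open, the fingers measure 117 mm over their backs; the gripper's body (75 mm by 190 mm) begins 51 mm behind the grasp point.
Start: joints at [-1.468, 0.527, 1.433, -0, 1.181, -0.178], TCP at [0.173, -0.6, 0.405] pointing down, gripper open.
Joint ranges: [-3.08, 3.08], [-0.75, 2.2], [0.22, 2.44], [-1.43, 4.57], [0, 2.65], [-2.85, 2.85]. Speed limits (rad/s): [2.79, 2.79, 3.14, 3.14, 3.14, 3.14].

### API

Orientations are given as a unit quaternion [x, y, z, w].
In Python, from rig import status, eyes, robot gives the robot as it stands. The module is installed in compiled form; this text tells all that it offers.
- The arm moves only by the tool step_arm, never from a script. Its argument "steps" is a list of rows, each a list of 7 numbers: the closure, from -1 (fully open) to 1 (shut), so that 0 is half open, then the shift along the tool's x, y, z each as a share of 0.025 m, from -1 to 1, then the turn, a rotation vector about the tool's x, y, z each as a share of 8 degrees, from -1 to 1. In form: [[jaw, dx, dy, dz, rx, ry, rz], ...]. A call has exactly 10 rows; each row shifts and turns the commanded pose from where the row before left it, along the tool's axes as they then stand; what a row does not reach is not made up. A row lasts 1/10 s, in which the tool goes at most 50 mm and 8.59 degrees, less where a joint would pass 70% of its speed; a pose out of reach is approached as far as the arm can. A call with a number of a shift or a turn outside -1 to 1 is refused whole. A call with a gripper value outside its range is refused whole. The fingers move at their own pace and stop on an object; "squeeze" is the grip in N (left out, the last holds). Time passes only in rows, so rows that do not move let the fingers close, or fill a call up. It gives the time, the measured TCP pose, the force and the opening at its end, in the units of the state.
- status.get_obs(): the state, without advancing time (a new reading comes with each control period).
- eyes.camera(name): name is "side" or "top"; returns (picture, depth): 400x640x3 uint8, red, green, blue; 400x640 float32, m along the optical axis (not along the pixel's ray), 0 where there is no reading.
- eyes.camera_info(name): a dict with "K" (3x3 intrinsics, pixels), "R" (3x3) and "t" (3): a world point X has camera coordinates R X + t. Camera axes: x right, y down, z forward; pixel columns grow to the right and rows downward; lengths in m; the calibration is good to about 2 mm. A picture is of the moment at which its call begins. camera_info takes no time and is no camera call.
- robot.hand_in(): hands the job in, once; it reports no verdict.
The state is a dict: "time": time; "q": joint angles; "joint_velocities": joint speeds; "joint_torque": joint torques, N m; "position": TCP position; "tool_rot": TCP orientation; "ft_force": force on the tool from outside, world axes, zero at the start; "moment": the same for the moment, N m; "grip_width": finger opening in m.
Only numpy, scipy, OpenCV 4.12 (cv2) and the standard library are available. Lean on these libraries where they do the work, as an engineer would, in place of code of your own. Each camera call takes 0.05 s, during which the arm holds its last target.

## Working session

There is one attempt and no reset: what is moved stays moved. The work goes in short steps, Python scripts to look and compute and a tool call to move; the robot and the scene stay as the last step left them, time stands still between calls to the robot, and variables do not carry over. Pictures are saved under pics/ and viewed, and the job is handed in when it is done.

Besides the shell and the picture viewer there is one more tool, called after "Call:" as name(argument=value, ...), one argument or row to a line, values as JSON. step_arm: Moves the arm, as the interface text tells. Its arguments: {"type":"object","properties":{"steps":{"type":"array"},"squeeze":{"type":"number"}},"required":["steps"]}

```bash
mkdir -p pics
cat > h.py <<'E'
import numpy as np, cv2
from rig import status, eyes, robot
def shot(n,tag):
    p,d=eyes.camera(n); i=eyes.camera_info(n)
    np.savez(f'{tag}.npz',p=p,d=d,K=i['K'],R=i['R'],t=i['t'])
    cv2.imwrite(f'pics/{tag}.png',p[:,:,::-1]); return p,d
def world(tag):
    z=np.load(f'{tag}.npz'); d=z['d'];K=z['K'];v,u=np.mgrid[:d.shape[0],:d.shape[1]]
    c=np.stack([(u-K[0,2])/K[0,0]*d,(v-K[1,2])/K[1,1]*d,d],-1)
    W=(c-z['t'])@z['R']; W[d==0]=np.nan; return z['p'],W
E
python3 - <<'E'
from h import *
print(status.get_obs())
for n in('top','side'):
    shot(n,n+'0'); z=np.load(n+'0.npz'); print(n,z['K'].tolist(),(-z['R'].T@z['t']).round(3),z['R'].round(3).tolist())
E
```

```text
{'time': 0.0, 'q': array([-1.46847687e+00,  5.28455554e-01,  1.43387583e+00, -8.23007371e-06,
        1.18140373e+00, -1.78486055e-01]), 'joint_velocities': array([-9.75820606e-05,  2.04162057e-03, -1.05683223e-03, -1.01904764e-03,
        3.72252925e-04, -3.20082323e-04]), 'joint_torque': array([-1.75875586e-03, -4.40047324e+01, -1.76593423e+01,  6.29970711e-02,
        5.84542227e-02, -1.75996338e-04]), 'position': array([ 0.17320686, -0.60016943,  0.40378616]), 'tool_rot': array([ 7.99103010e-01, -6.01193174e-01, -7.30877089e-04, -7.83179843e-04]), 'ft_force': array([ 0.44068243, -0.2389401 , -0.18788783]), 'moment': array([-0.01860458, -0.00651787, -0.01418421]), 'grip_width': 0.08671153357764655}
top [[486.984462329889, 0.0, 310.8655493453863], [0.0, 486.984462329889, 202.2154592494253], [0.0, 0.0, 1.0]] [ 0.332 -0.125  1.288] [[-0.011, -1.0, -0.008], [-0.986, 0.013, -0.166], [0.166, 0.006, -0.986]]
side [[378.6285358845419, 0.0, 314.68525217106173], [0.0, 378.6285358845419, 200.3568594649717], [0.0, 0.0, 1.0]] [ 0.262 -0.826  0.512] [[0.93, -0.366, -0.006], [-0.182, -0.448, -0.875], [0.318, 0.816, -0.483]]
```

View pics/top0.png

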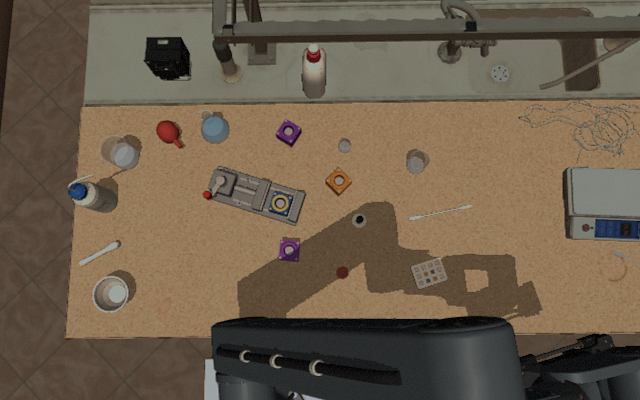

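View pics/side0.png

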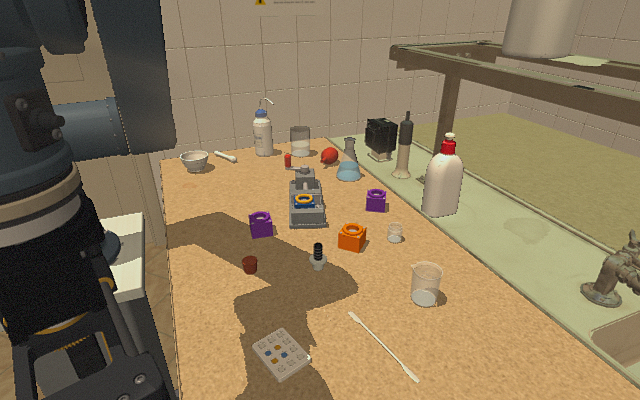

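Run:
```python
from h import *
p,W=world('top0')
c=cv2.resize(p[155:260,190:390],None,fx=4,fy=4,interpolation=cv2.INTER_CUBIC); cv2.imwrite('pics/crop1.png',c[:,:,::-1])
q,V=world('side0')
c=cv2.resize(q[145:285,230:400],None,fx=4,fy=4,interpolation=cv2.INTER_CUBIC); cv2.imwrite('pics/crop2.png',c[:,:,::-1])
for uv in [(208,195),(221,182),(282,203),(359,219),(338,181),(342,272),(345,145),(416,161),(289,132),(289,250),(300,270)]: print(uv,W[uv[1],uv[0]].round(4))
```

```text
(208, 195) [0.553  0.1366 0.1044]
(221, 182) [0.5905 0.1096 0.081 ]
(282, 203) [ 0.5397 -0.043   0.0498]
(359, 219) [ 0.4944 -0.2393  0.0594]
(338, 181) [ 0.5988 -0.1892  0.0355]
(342, 272) [ 0.3623 -0.1949  0.0274]
(345, 145) [ 0.7064 -0.2122  0.0009]
(416, 161) [ 0.6582 -0.4031  0.0035]
(289, 132) [ 0.7342 -0.0611  0.036 ]
(289, 250) [ 0.4194 -0.0599  0.0381]
(300, 270) [ 0.3695 -0.0865 -0.0018]
```

View pics/crop1.png

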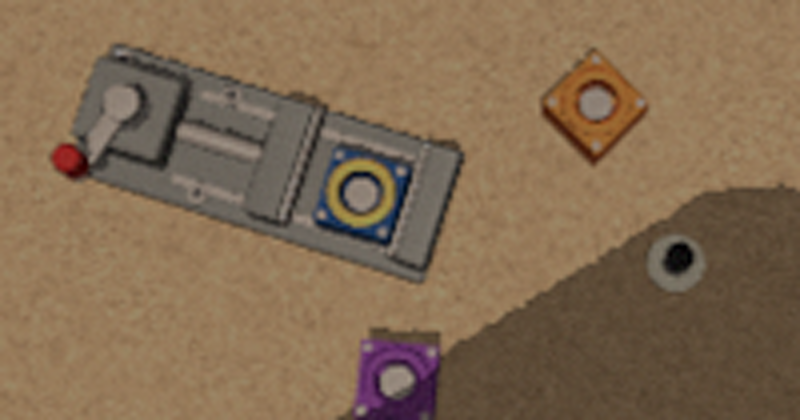

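View pics/crop2.png

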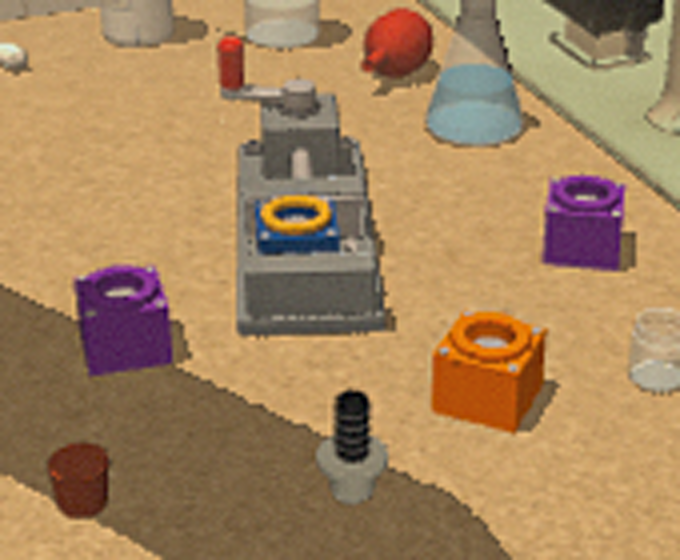

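Run:
```python
from h import *
for tag in('top0','side0'):
    p,W=world(tag); P=p.astype(int); r,g,b=P[...,0],P[...,1],P[...,2]
    z=W[...,2]; x=W[...,0]; y=W[...,1]
    near=lambda cx,cy,R:(np.hypot(x-cx,y-cy)<R)
    def rep(n,m):
        k=W[m]; 
        if len(k)==0: print(tag,n,'none');return
        print(tag,n,m.sum(),'mean',k.mean(0).round(4),'mid',((np.percentile(k,2,0)+np.percentile(k,98,0))/2).round(4),'rng',np.percentile(k,2,0).round(4),np.percentile(k,98,0).round(4))
    rep('knobtop',near(.553,.1366,.03)&(r>2*g)&(z>.098))
    rep('knoball',near(.553,.1366,.03)&(r>2*g)&(z>.06))
    rep('hub',near(.59,.11,.03)&(z>.074)&(r<1.5*g))
    rep('ring',near(.54,-.043,.06)&(r>1.5*b)&(z>.053))
    rep('mounttop',near(.494,-.239,.02)&(z>.052))
    rep('flange',near(.494,-.239,.03)&(z>.015)&(z<.03)&(r>90))
    rep('gear',near(.59,.11,.05)&(z>.050)&(z<.059))
    m=near(.57,.03,.2)&(z>.045)&(z<.051)&(abs(r-b)<25); rep('jaws',m)
    if tag=='top0':
        m=(near(.57,.03,.17)&(z>.008)&(abs(r-b)<30)&(abs(r-g)<30)).astype(np.uint8)
        # base edges
        k=W[m>0][:,:2].astype(np.float32); print(cv2.minAreaRect(k))
        g2=W[near(.59,.11,.06)&(z>.050)&(z<.059)][:,:2].astype(np.float32);print('gear',cv2.minAreaRect(g2))
        j=near(.57,.03,.2)&(z>.045)&(z<.051)&(abs(r-b)<25)
        n,l,s,c=cv2.connectedComponentsWithStats(j.astype(np.uint8))
        for i in range(1,n):
            if s[i,4]>60: print('jaw',s[i],cv2.minAreaRect(W[l==i][:,:2].astype(np.float32)),W[l==i].mean(0))
```

```text
top0 knobtop 38 mean [0.5551 0.1413 0.1043] mid [0.5557 0.1418 0.1048] rng [0.5477 0.1345 0.0994] [0.5636 0.149  0.1102]
top0 knoball 51 mean [0.5547 0.1401 0.0996] mid [0.5555 0.1414 0.0927] rng [0.5474 0.134  0.0753] [0.5635 0.1488 0.1101]
top0 hub 48 mean [0.596  0.1147 0.0764] mid [0.5953 0.1144 0.077 ] rng [0.5834 0.105  0.0741] [0.6072 0.1237 0.0799]
top0 ring 125 mean [ 0.5389 -0.0386  0.0602] mid [ 0.5386 -0.0384  0.0603] rng [ 0.5186 -0.0588  0.0549] [ 0.5586 -0.018   0.0657]
top0 mounttop 43 mean [ 0.4939 -0.2394  0.061 ] mid [ 0.4941 -0.2393  0.0598] rng [ 0.4866 -0.247   0.0541] [ 0.5016 -0.2316  0.0656]
top0 flange 86 mean [ 0.4936 -0.2382  0.0264] mid [ 0.4947 -0.2409  0.0258] rng [ 0.4777 -0.2578  0.0219] [ 0.5117 -0.2239  0.0298]
top0 gear 308 mean [0.5971 0.1105 0.0555] mid [0.5962 0.1136 0.0549] rng [0.5665 0.0815 0.0511] [0.626  0.1456 0.0588]
top0 jaws 668 mean [ 0.5506 -0.0298  0.0479] mid [0.5724 0.0066 0.048 ] rng [ 0.4035 -0.0921  0.0451] [0.7414 0.1053 0.0508]
((0.5996640920639038, -0.009487748146057129), (0.2870001494884491, 0.2453218549489975), 54.268119812
[... 942 characters left out ...]
49] rng [0.5908 0.1048 0.0741] [0.6035 0.1229 0.0758]
side0 ring 106 mean [ 0.5393 -0.0389  0.0581] mid [ 0.5389 -0.0385  0.0575] rng [ 0.5187 -0.059   0.0547] [ 0.5592 -0.0181  0.0603]
side0 mounttop 61 mean [ 0.4944 -0.2433  0.0587] mid [ 0.495  -0.2419  0.0574] rng [ 0.4877 -0.249   0.0526] [ 0.5023 -0.2347  0.0623]
side0 flange 128 mean [ 0.4934 -0.2463  0.0258] mid [ 0.4952 -0.2422  0.0251] rng [ 0.4778 -0.2581  0.0222] [ 0.5127 -0.2263  0.0279]
side0 gear 146 mean [0.5944 0.1024 0.0546] mid [0.5956 0.1068 0.0547] rng [0.5649 0.081  0.0505] [0.6262 0.1326 0.0589]
side0 jaws 332 mean [ 0.5478 -0.0231  0.0471] mid [0.5671 0.0014 0.0478] rng [ 0.4036 -0.0949  0.0451] [0.7306 0.0977 0.0505]
```

```bash
cat >> h.py <<'E'
from scipy.spatial.transform import Rotation as Ro
def go(target,yaw=None):
    o=status.get_obs(); R=Ro.from_quat(o['tool_rot']).as_matrix(); d=R.T@(np.array(target)-o['position'])
    x=R[:,0]; print('t',round(o['time'],2),'pos',o['position'].round(4),'F',o['ft_force'].round(1),'w',round(o['grip_width'],4),'yaw',round(np.degrees(np.arctan2(x[1],x[0])),1),'tilt',np.degrees(np.arccos(-R[2,2])).round(2),'q',o['q'].round(2))
    print('shares total',(d/.025).round(3))
E
python3 - <<'E'
from h import *
go([.5555,.1412,.40])
E
```

```text
t 0.1 pos [ 0.1732 -0.6002  0.4039] F [-0.7 -0.2 -0.1] w 0.0874 yaw -73.9 tilt 0.11 q [-1.47  0.53  1.43 -0.    1.18 -0.18]
shares total [-24.255 -22.912   0.208]
```

Call:
step_arm(
  steps=[
    [-1,-0.9,-0.85,0,0,0,0],
    [-1,-0.9,-0.85,0,0,0,0],
    [-1,-0.9,-0.85,0,0,0,0],
    [-1,-0.9,-0.85,0,0,0,0],
    [-1,-0.9,-0.85,0,0,0,0],
    [-1,-0.9,-0.85,0,0,0,0],
    [-1,-0.9,-0.85,0,0,0,0],
    [-1,-0.9,-0.85,0,0,0,0],
    [-1,-0.9,-0.85,0,0,0,0],
    [-1,-0.9,-0.85,0,0,0,0],
  ],
  squeeze=40,
)

```text
time: 1.1
position: [0.3154, -0.3241, 0.4045]
tool_rot: [0.799, -0.601, -0.0, -0.0]
ft_force: [-0.3, -0.7, 0.1]
grip_width: 0.0871
```

Call:
step_arm(
  steps=[
    [0,-0.9,-0.85,0,0,0,0],
    [0,-0.9,-0.85,0,0,0,0],
    [0,-0.9,-0.85,0,0,0,0],
    [0,-0.9,-0.85,0,0,0,0],
    [0,-0.9,-0.85,0,0,0,0],
    [0,-0.9,-0.85,0,0,0,0],
    [0,-0.9,-0.85,0,0,0,0],
    [0,-0.9,-0.85,0,0,0,0],
    [0,-0.9,-0.85,0,0,0,0],
    [0,-0.9,-0.85,0,0,0,0],
  ],
)

```text
time: 2.1
position: [0.4572, -0.049, 0.4045]
tool_rot: [0.799, -0.601, -0.0, 0.0]
ft_force: [0.5, -0.4, 0.2]
grip_width: 0.0437
```

Run:
```python
from h import *
go([.5555,.1412,.32])
```

```text
t 2.1 pos [ 0.4572 -0.049   0.4045] F [ 0.5 -0.4  0.2] w 0.0437 yaw -73.9 tilt 0.03 q [-0.35  0.31  1.83 -0.    1.    0.94]
shares total [-6.221 -5.89   3.381]
```

Call:
step_arm(
  steps=[
    [0,-0.8,-0.75,0,0,0,0],
    [0,-0.8,-0.75,0,0,0,0],
    [0,-0.8,-0.75,0.4,0,0,0],
    [0,-0.8,-0.75,0.5,0,0,0],
    [0,-0.8,-0.75,0.5,0,0,0],
    [0,-0.8,-0.75,0.5,0,0,0],
    [0,-0.8,-0.75,0.5,0,0,0],
    [0,-0.62,-0.64,0.5,0,0,0],
    [0,0,0,0.48,0,0,0],
    [0,0,0,0,0,0,0],
  ],
)

```text
time: 3.1
position: [0.5543, 0.14, 0.3181]
tool_rot: [0.799, -0.601, -0.002, 0.002]
ft_force: [-0.5, -1.4, -0.7]
grip_width: 0.0433
```

Run:
```python
from h import *
go([.5555,.1412,.258])
shot('side','side1')
p=cv2.imread('pics/side1.png'); cv2.imwrite('pics/side1c.png',cv2.resize(p[90:250,220:420],None,fx=4,fy=3.75))
```

```text
t 3.1 pos [0.5543 0.14   0.3181] F [-0.5 -1.4 -0.7] w 0.0433 yaw -73.8 tilt 0.31 q [ 0.05  0.57  1.65 -0.    0.93  1.34]
shares total [-0.031 -0.074  2.404]
```

View pics/side1c.png

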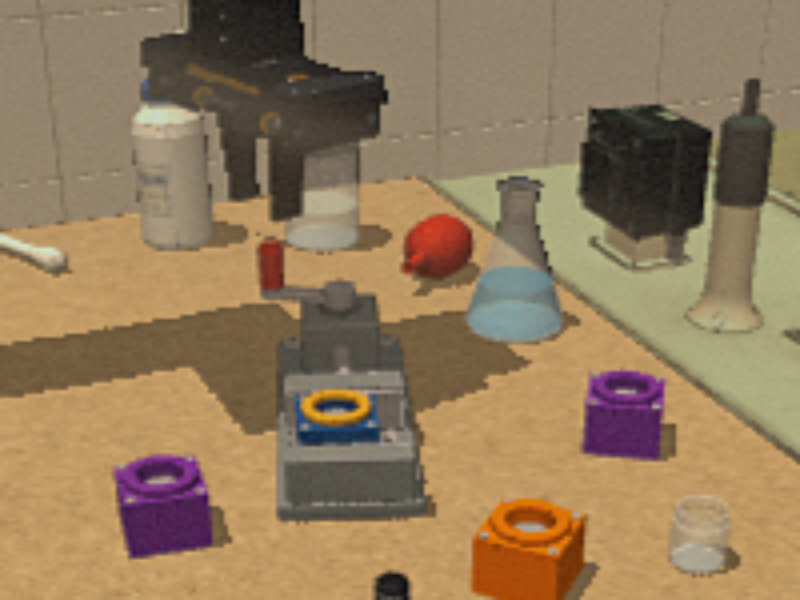

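The open fingers hang right above the red crank knob (crop 270,262). Next I descend and grip it.

Call:
step_arm(
  steps=[
    [0,-0.03,-0.07,0.5,0,0,0],
    [0,0,0,0.5,0,0,0],
    [0,0,0,0.5,0,0,0],
    [0,0,0,0.5,0,0,0],
    [0,0,0,0.4,0,0,0],
    [0,0,0,0,0,0,0],
    [1,0,0,0,0,0,0],
    [1,0,0,0,0,0,0],
    [1,0,0,0,0,0,0],
    [1,0,0,0,0,0,0],
  ],
  squeeze=35,
)

```text
time: 4.15
position: [0.5567, 0.1415, 0.2608]
tool_rot: [0.799, -0.602, -0.0, -0.001]
ft_force: [-1.8, 4.9, 2.4]
grip_width: 0.0193
```

Run:
```python
from h import *
go([.5555,.1412,.258])
shot('side','side2')
p=cv2.imread('pics/side2.png'); cv2.imwrite('pics/side2c.png',cv2.resize(p[90:250,220:420],None,fx=4,fy=3.75))
```

```text
t 4.15 pos [0.5567 0.1415 0.2608] F [-1.8  4.9  2.4] w 0.0193 yaw -74.0 tilt 0.08 q [0.05 0.66 1.68 0.   0.8  1.34]
shares total [-0.002  0.049  0.111]
```

View pics/side2c.png

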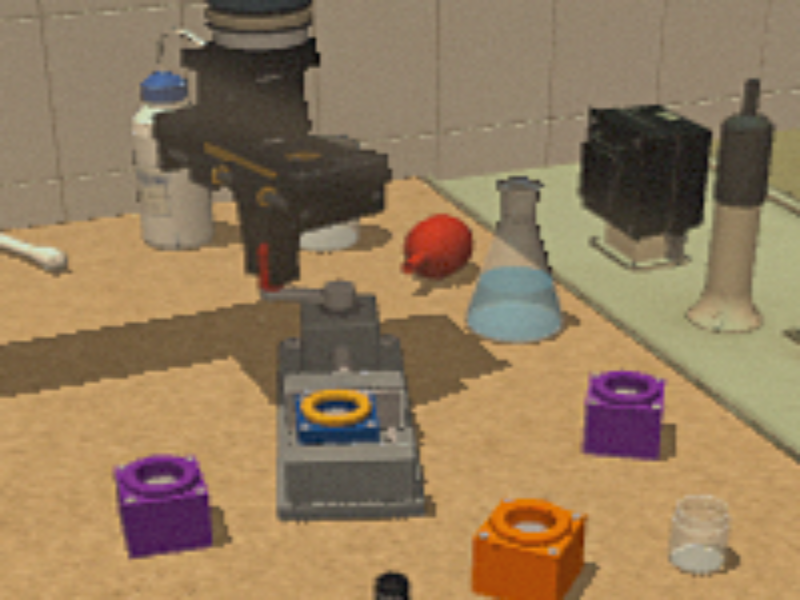

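```bash
cat >> h.py <<'E'
def arc(a0,a1,n,r=.05,A=(.5965,.114)):
    o=status.get_obs(); R=Ro.from_quat(o['tool_rot']).as_matrix()
    th=np.radians(np.linspace(a0,a1,n+1)); P=np.array([[A[0]+r*np.cos(t),A[1]+r*np.sin(t),0] for t in th])
    v=np.array(o['position'])-[*A,0]; print('now ang',np.degrees(np.arctan2(v[1],v[0])).round(1),'r',np.hypot(v[0],v[1]).round(4),'F',o['ft_force'].round(1))
    print((np.diff(P,axis=0)@R/.025).round(2)[:,:2].tolist())
E
python3 -c "
from h import *
arc(146,76,10)"
```

```text
now ang 145.3 r 0.0485 F [-1.   3.6  1.3]
[[-0.15, -0.2], [-0.12, -0.21], [-0.09, -0.23], [-0.07, -0.24], [-0.04, -0.24], [-0.01, -0.24], [0.02, -0.24], [0.05, -0.24], [0.08, -0.23], [0.11, -0.22]]
```

Call:
step_arm(
  steps=[
    [1,-0.15,-0.2,0,0,0,0],
    [1,-0.12,-0.21,0,0,0,0],
    [1,-0.09,-0.23,0,0,0,0],
    [1,-0.07,-0.24,0,0,0,0],
    [1,-0.04,-0.24,0,0,0,0],
    [1,-0.01,-0.24,0,0,0,0],
    [1,0.02,-0.24,0,0,0,0],
    [1,0.05,-0.24,0,0,0,0],
    [1,0.08,-0.23,0,0,0,0],
    [1,0.11,-0.22,0,0,0,0],
  ],
)

```text
time: 5.2
position: [0.6104, 0.1636, 0.2608]
tool_rot: [0.799, -0.601, -0.001, -0.001]
ft_force: [-2.6, 4.2, 4.4]
grip_width: 0.0182
```

```bash
python3 -c "
from h import *
arc(76,46,5); go([.6086,.1625,.258])"
```

```text
now ang 74.4 r 0.0515 F [-2.6  4.2  4.4]
[[0.11, -0.18], [0.13, -0.16], [0.15, -0.15], [0.16, -0.13], [0.18, -0.11]]
t 5.2 pos [0.6104 0.1636 0.2608] F [-2.6  4.2  4.4] w 0.0182 yaw -73.9 tilt 0.12 q [0.08 0.72 1.53 0.   0.9  1.37]
shares total [0.022 0.081 0.11 ]
```

Call:
step_arm(
  steps=[
    [1,0.11,-0.16,0,0,0,0],
    [1,0.13,-0.14,0,0,0,0],
    [1,0.15,-0.13,0,0,0,0],
    [1,0.16,-0.11,0,0,0,0],
    [1,0.1,-0.06,0,0,0,0],
    [1,0.1,-0.06,0,0,0,0],
    [1,0,0,0,0,0,0],
    [1,0,0,0,0,0,0],
    [1,0,0,0,0,0,0],
    [1,0,0,0,0,0,0],
  ],
)

```text
time: 6.2
position: [0.6325, 0.1507, 0.2609]
tool_rot: [0.799, -0.602, 0.001, -0.003]
ft_force: [1.3, 8.3, 1.1]
grip_width: 0.0182
```

Run:
```python
from h import *
arc(46,40,2); go([.6086,.1625,.258])
for n in('side','top'):
  shot(n,n+'3')
p=cv2.imread('pics/side3.png'); q=cv2.imread('pics/top3.png')
cv2.imwrite('pics/m3.png',np.hstack([cv2.resize(p[120:240,240:360],(400,400)),cv2.resize(q[150:250,200:300],(400,400))]))
```

```text
now ang 45.6 r 0.0514 F [1.3 8.3 1.1]
[[0.09, -0.05], [0.09, -0.05]]
t 6.2 pos [0.6325 0.1507 0.2609] F [1.3 8.3 1.1] w 0.0182 yaw -74.0 tilt 0.37 q [0.06 0.74 1.48 0.   0.92 1.35]
shares total [-0.716  0.789  0.111]
```

View pics/m3.png

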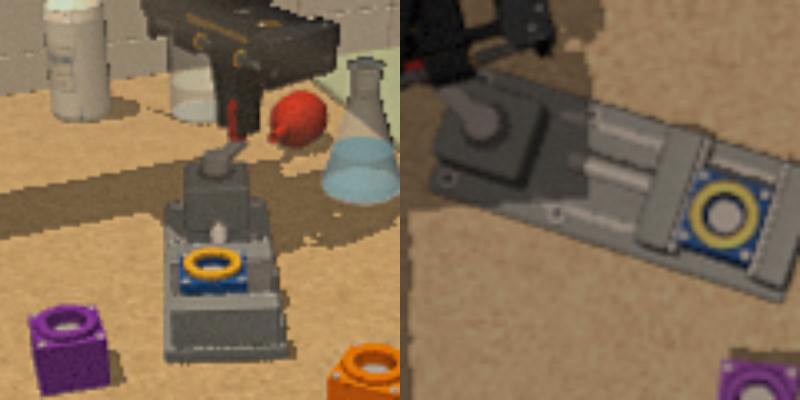

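Call:
step_arm(
  steps=[
    [1,0.05,-0.03,0,0,0,0],
    [1,0.05,-0.03,0,0,0,0],
    [1,0,0,0,0,0,0],
    [1,0,0,0,0,0,0],
    [1,0.05,-0.03,0,0,0,0],
    [1,0.05,-0.03,0,0,0,0],
    [1,0,0,0,0,0,0],
    [1,0,0,0,0,0,0],
    [1,0,0,0,0,0,0],
    [1,0,0,0,0,0,0],
  ],
)

```text
time: 7.3
position: [0.6343, 0.1494, 0.2607]
tool_rot: [0.799, -0.602, -0.004, -0.003]
ft_force: [-5.3, 15.7, 6.5]
grip_width: 0.0177
```

Run:
```python
from h import *
arc(40,34,2)
```

```text
now ang 43.1 r 0.0518 F [-5.3 15.7  6.5]
[[0.1, -0.04], [0.1, -0.03]]
```

Call:
step_arm(
  steps=[
    [1,0.06,-0.03,0,0,0,0],
    [1,0.04,-0.02,0,0,0,0],
    [1,0,0,0,0,0,0],
    [1,0,0,0,0,0,0],
    [1,0,0,0,0,0,0],
    [1,0,0,0,0,0,0],
    [1,0,0,0,0,0,0],
    [1,0,0,0,0,0,0],
    [1,0,0,0,0,0,0],
    [1,0,0,0,0,0,0],
  ],
)

```text
time: 8.3
position: [0.6351, 0.1487, 0.2607]
tool_rot: [0.798, -0.602, -0.006, -0.003]
ft_force: [-7.4, 19.7, 8.3]
grip_width: 0.0178
```

Run:
```python
from h import *
arc(40,34,2)
shot('top','top4'); p,W=world('top4'); P=p.astype(int); r,b=P[...,0],P[...,2]; x,y,z=np.moveaxis(W,-1,0)
j=(np.hypot(x-.57,y-.03)<.2)&(z>.045)&(z<.051)&(abs(r-b)<25)
n,l,s,c=cv2.connectedComponentsWithStats(j.astype(np.uint8))
for i in range(1,n):
    if s[i,4]>60: print('jaw',s[i],cv2.minAreaRect(W[l==i][:,:2].astype(np.float32)))
m=(np.hypot(x-.54,y+.043)<.06)&(r>1.5*b)&(z>.053); k=W[m]
print('ring',k.mean(0),(np.percentile(k,2,0)+np.percentile(k,98,0))/2,cv2.minAreaRect(k[:,:2].astype(np.float32)))
q=cv2.imread('pics/top4.png');cv2.imwrite('pics/m4.png',cv2.resize(q[160:240,200:320],(800,533),interpolation=cv2.INTER_CUBIC))
```

```text
now ang 41.9 r 0.0519 F [-7.4 19.7  8.3]
[[0.1, -0.04], [0.1, -0.04]]
jaw [280 124  16  15  64] ((0.7304524183273315, -0.05502692237496376), (0.04353846609592438, 0.03214274346828461), 63.139244079589844)
jaw [258 182  20  31 246] ((0.5562641620635986, -0.004215851426124573), (0.027999399229884148, 0.07895121723413467), 70.28605651855469)
jaw [288 191  17  30 185] ((0.5332875847816467, -0.07694533467292786), (0.02560693398118019, 0.07857774198055267), 72.17133331298828)
ring [ 0.53802568 -0.03986261  0.05978911] [ 0.53820954 -0.04029421  0.05935831] ((0.5377005338668823, -0.03953191637992859), (0.041457295417785645, 0.042528603225946426), 29.55872917175293)
```

View pics/m4.png

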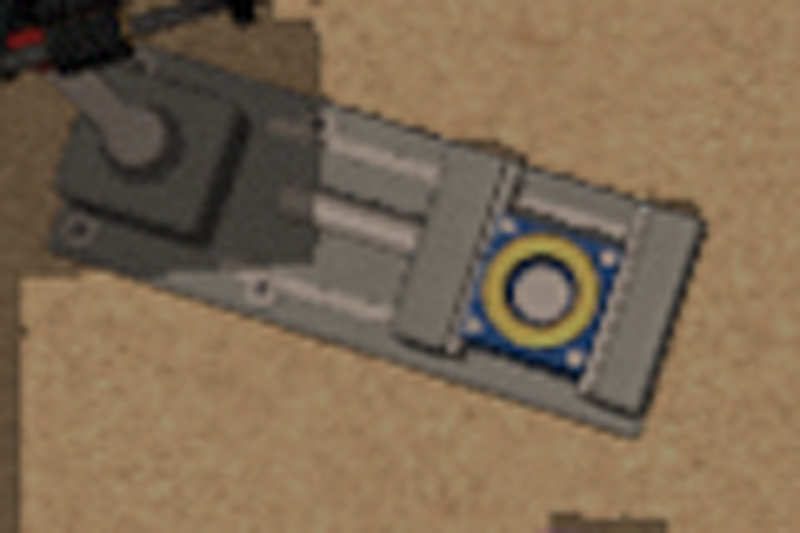

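Call:
step_arm(
  steps=[
    [0,0,0,0,0,0,0],
    [0,0,0,0,0,0,0],
    [0,0,0,0,0,0,0],
    [0,0,0,0,0,0,0],
    [0,0,0,-0.5,0,0,0],
    [0,0,0,-0.8,0,0,0],
    [0,0,0,-0.8,0,0,0],
    [0,0,0,-0.8,0,0,0],
    [0,0,0,-0.5,0,0,0],
    [0,0,0,0,0,0,0],
  ],
)

```text
time: 9.35
position: [0.6384, 0.1423, 0.3479]
tool_rot: [0.799, -0.601, 0.002, -0.002]
ft_force: [0.5, 0.3, 0.8]
grip_width: 0.0435
```

Run:
```python
from h import *
go([.4945,-.2405,.345])
```

```text
t 9.35 pos [0.6384 0.1423 0.3479] F [0.5 0.3 0.8] w 0.0435 yaw -73.9 tilt 0.32 q [ 0.05  0.63  1.41 -0.    1.1   1.34]
shares total [13.122  9.766  0.087]
```

Call:
step_arm(
  steps=[
    [0,0.9,0.67,0,0,0,0],
    [0,0.9,0.67,0,0,0,0],
    [0,0.9,0.67,0,0,0,0],
    [0,0.9,0.67,0,0,0,0],
    [0,0.9,0.67,0,0,0,0],
    [0,0.9,0.67,0,0,0,0],
    [0,0.9,0.67,0,0,0,0],
    [0,0.9,0.67,0,0,0,0],
    [0,0.9,0.67,0,0,0,0],
    [0,0.9,0.67,0,0,0,0],
  ],
)

```text
time: 10.35
position: [0.538, -0.121, 0.3443]
tool_rot: [0.799, -0.601, -0.001, 0.0]
ft_force: [1.4, 0.2, -0.4]
grip_width: 0.0433
```

Call:
step_arm(
  steps=[
    [0,0.9,0.67,0,0,0,0],
    [0,0.9,0.67,0,0,0,0],
    [0,0.9,0.67,0,0,0,0],
    [0,0.9,0.67,0,0,0,0],
    [0,0.5,0.4,0.5,0,0,0],
    [0,0,0,0.7,0,0,0],
    [0,0,0,0.5,0,0,0],
    [0,0,0,0,0,0,0],
    [0,0,0,0,0,0,0],
    [0,0,0,0,0,0,0],
  ],
)

```text
time: 11.35
position: [0.4937, -0.2393, 0.303]
tool_rot: [0.799, -0.601, 0.0, -0.0]
ft_force: [0.1, -0.6, -0.6]
grip_width: 0.0436
```

Run:
```python
from h import *
go([.4947,-.2407,.215])
shot('side','side5'); shot('top','top5')
p=cv2.imread('pics/side5.png'); q=cv2.imread('pics/top5.png')
cv2.imwrite('pics/m5.png',np.hstack([cv2.resize(p[140:290,250:400],(400,400)),cv2.resize(q[150:250,180:280],(400,400))]))
```

```text
t 11.35 pos [ 0.4937 -0.2393  0.303 ] F [ 0.1 -0.6 -0.6] w 0.0436 yaw -73.9 tilt 0.05 q [-0.66  0.57  1.72  0.    0.85  0.63]
shares total [ 0.063 -0.022  3.522]
```

View pics/m5.png

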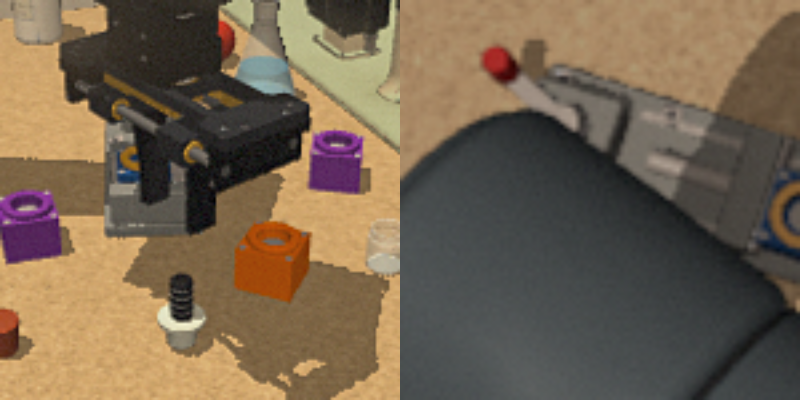

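Call:
step_arm(
  steps=[
    [0,0.06,-0.02,0.6,0,0,0],
    [0,0,0,0.6,0,0,0],
    [0,0,0,0.6,0,0,0],
    [0,0,0,0.6,0,0,0],
    [0,0,0,0.5,0,0,0],
    [0,0,0,0.4,0,0,0],
    [0,0,0,0.2,0,0,0],
    [0,0,0,0,0,0,0],
    [0,0,0,0,0,0,0],
    [0,0,0,0,0,0,0],
  ],
)

```text
time: 12.45
position: [0.4944, -0.2411, 0.2158]
tool_rot: [0.799, -0.601, 0.001, 0.0]
ft_force: [-0.1, -0.5, 0.7]
grip_width: 0.0433
```

Call:
step_arm(
  steps=[
    [1,0,0,0,0,0,0],
    [1,0,0,0,0,0,0],
    [1,0,0,0,0,0,0],
    [1,0,0,0,0,0,0],
    [1,0,0,0,0,0,0],
    [1,0,0,0,0,0,0],
    [1,0,0,0,0,0,0],
    [1,0,0,0,0,0,0],
    [1,0,0,0,0,0,0],
    [1,0,0,0,0,0,0],
  ],
  squeeze=50,
)

```text
time: 13.45
position: [0.4942, -0.2409, 0.2153]
tool_rot: [0.799, -0.601, -0.0, -0.0]
ft_force: [-0.4, 1.3, 2.1]
grip_width: 0.0161
```

Call:
step_arm(
  steps=[
    [1,0,0,-0.2,0,0,0],
    [1,0,0,-0.5,0,0,0],
    [1,0,0,-0.7,0,0,0],
    [1,0,0,-0.7,0,0,0],
    [1,0,0,-0.7,0,0,0],
    [1,0,0,-0.7,0,0,0],
    [1,0,0,-0.3,0,0,0],
    [1,0,0,0,0,0,0],
    [1,0,0,0,0,0,0],
    [1,0,0,0,0,0,0],
  ],
)

```text
time: 14.45
position: [0.4938, -0.2408, 0.3094]
tool_rot: [0.799, -0.601, -0.001, 0.0]
ft_force: [-0.4, -0.2, -1.6]
grip_width: 0.0163
```

Run:
```python
from h import *
go([.5381,-.0402,.31])
shot('side','side6')
p=cv2.imread('pics/side6.png')
cv2.imwrite('pics/m6.png',cv2.resize(p[140:290,250:400],(600,600)))
```

```text
t 14.45 pos [ 0.4938 -0.2408  0.3094] F [-0.4 -0.2 -1.6] w 0.0163 yaw -73.9 tilt 0.12 q [-0.66  0.56  1.71 -0.    0.87  0.63]
shares total [-7.218 -3.925 -0.017]
```

View pics/m6.png

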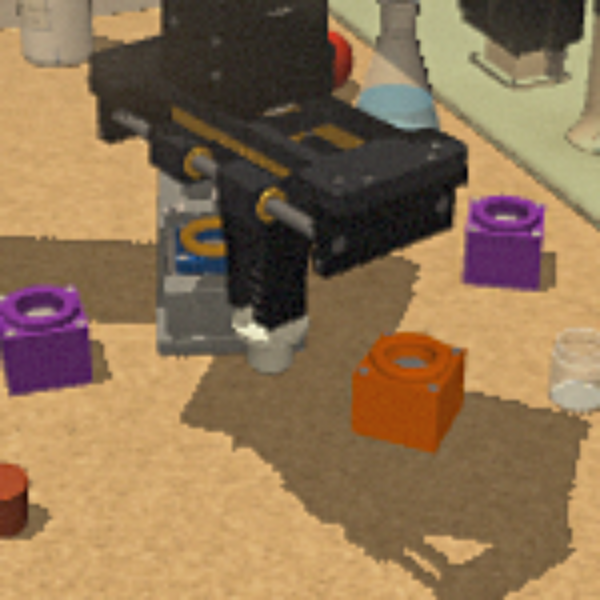

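Call:
step_arm(
  steps=[
    [1,-0.5,-0.3,0,0,0,0],
    [1,-0.9,-0.5,0,0,0,0],
    [1,-0.9,-0.5,0,0,0,0],
    [1,-0.9,-0.5,0,0,0,0],
    [1,-0.9,-0.5,0,0,0,0],
    [1,-0.9,-0.5,0,0,0,0],
    [1,-0.9,-0.5,0,0,0,0],
    [1,-0.9,-0.4,0,0,0,0],
    [1,-0.4,-0.3,0,0,0,0],
    [1,0,0,0,0,0,0],
  ],
)

```text
time: 15.5
position: [0.5406, -0.0385, 0.3099]
tool_rot: [0.8, -0.6, -0.0, -0.0]
ft_force: [-0.6, -0.2, -1.6]
grip_width: 0.0161
```

Run:
```python
from h import *
go([.5381,-.0402,.31])
for n in('side','top'):
  shot(n,n+'7')
p=cv2.imread('pics/side7.png'); q=cv2.imread('pics/top7.png')
cv2.imwrite('pics/m7.png',np.hstack([cv2.resize(p[140:240,260:360],(400,400)),cv2.resize(q[150:250,230:330],(400,400))]))
```

```text
t 15.5 pos [ 0.5406 -0.0385  0.3099] F [-0.6 -0.2 -1.6] w 0.0161 yaw -73.7 tilt 0.03 q [-0.28  0.55  1.73  0.    0.86  1.01]
shares total [ 0.039  0.115 -0.002]
```

View pics/m7.png

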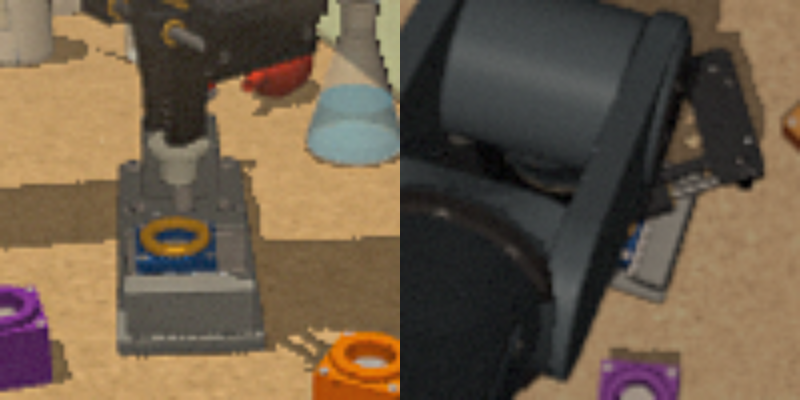

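```bash
cat >> h.py <<'E'
from scipy.optimize import least_squares
def meas(tag,zf):
    "zf: expected foot height. fit stem & flange circle from the side view, and ring"
    p,W=world(tag); P=p.astype(int); r,g,b=P[...,0],P[...,1],P[...,2]; x,y,z=np.moveaxis(W,-1,0)
    near=np.hypot(x-.538,y+.04)<.035
    for n,lo,hi,R in(('stem',zf+.004,zf+.020,.012),('flange',zf+.0225,zf+.0265,.019)):
        m=near&(z>lo)&(z<hi)&(abs(r-b)<40); k=W[m]
        if len(k)<8: print(n,len(k)); continue
        s=least_squares(lambda c:np.hypot(k[:,0]-c[0],k[:,1]-c[1])-R,[.538,-.04],loss='soft_l1',f_scale=.001)
        print(n,len(k),s.x.round(4),'rms',np.sqrt(np.mean(s.fun**2)).round(4))
    m=(np.hypot(x-.54,y+.043)<.06)&(r>1.5*b)&(z>.0545)&(z<.064); k=W[m]
    print('ring',m.sum(),((np.percentile(k,2,0)+np.percentile(k,98,0))/2).round(4),k.mean(0).round(4))
    m=m|0
    return
E
python3 - <<'E'
from h import *
p,W=world('side7')
# column through mount: heights
u=np.arange(300,310); 
for v in range(172,200,2): print(v,W[v,304].round(3),p[v,304])
meas('side7',.0946)
E
```

```text
172 [ 0.536 -0.056  0.138] [42 35 26]
174 [ 0.536 -0.056  0.132] [34 31 23]
176 [ 0.536 -0.055  0.127] [70 66 53]
178 [ 0.537 -0.053  0.121] [145 137 116]
180 [ 0.538 -0.048  0.113] [128 120 104]
182 [ 0.538 -0.05   0.108] [131 123 104]
184 [ 0.539 -0.046  0.101] [133 123 103]
186 [ 0.539 -0.045  0.095] [116 112  96]
188 [0.573 0.051 0.038] [98 89 80]
190 [0.569 0.04  0.038] [101  93  82]
192 [0.564 0.028 0.038] [94 87 77]
194 [ 0.548 -0.019  0.059] [133  93  33]
196 [ 0.546 -0.025  0.056] [138  95  33]
198 [ 0.547 -0.022  0.048] [23 49 81]
stem 50 [ 0.5424 -0.0369] rms 0.0011
flange 51 [ 0.5443 -0.0356] rms 0.004
ring 103 [ 0.5382 -0.04    0.0578] [ 0.5373 -0.0409  0.0582]
```

Run:
```python
from h import *
go([.5374,-.0406,.285])
```

```text
t 15.6 pos [ 0.5405 -0.0403  0.3101] F [-0.7 -0.4 -0.9] w 0.0162 yaw -73.9 tilt 0.03 q [-0.28  0.55  1.73 -0.    0.86  1.01]
shares total [-0.024  0.121  1.003]
```

Call:
step_arm(
  steps=[
    [1,0,0.06,0.2,0,0,0],
    [1,0,0.06,0.3,0,0,0],
    [1,0,0,0.3,0,0,0],
    [1,0,0,0.2,0,0,0],
    [1,0,0,0,0,0,0],
    [1,0,0,0,0,0,0],
    [1,0,0,0,0,0,0],
    [1,0,0,0,0,0,0],
    [1,0,0,0,0,0,0],
    [1,0,0,0,0,0,0],
  ],
)

```text
time: 16.6
position: [0.5375, -0.0411, 0.2855]
tool_rot: [0.799, -0.601, 0.0, -0.0]
ft_force: [0.1, -0.1, -2.2]
grip_width: 0.0165
```

Run:
```python
from h import *
shot('side','side8')
go([.5374,-.0406,.285])
meas('side8',.0697)
p=cv2.imread('pics/side8.png')
cv2.imwrite('pics/m8.png',cv2.resize(p[165:225,270:345],(750,600),interpolation=cv2.INTER_CUBIC))
```

```text
t 16.65 pos [ 0.5375 -0.0411  0.2854] F [-0.7 -0.9 -0.9] w 0.0163 yaw -73.9 tilt 0.02 q [-0.28  0.59  1.75 -0.    0.8   1.01]
shares total [-0.02  -0.001  0.017]
stem 50 [ 0.5394 -0.0396] rms 0.0012
flange 45 [ 0.5401 -0.0382] rms 0.0044
ring 92 [ 0.5378 -0.0405  0.0577] [ 0.5367 -0.0426  0.0579]
```

View pics/m8.png

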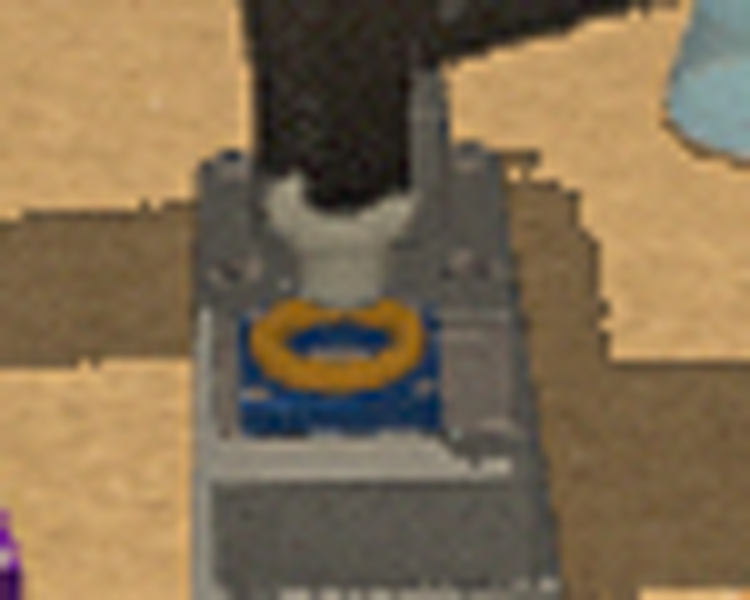

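Call:
step_arm(
  steps=[
    [1,-0.025,0.03,0,0,0,0],
    [1,0,0,0,0,0,0],
    [1,0,0,0.1,0,0,0],
    [1,0,0,0.12,0,0,0],
    [1,0,0,0.12,0,0,0],
    [1,0,0,0.12,0,0,0],
    [1,0,0,0.12,0,0,0],
    [1,0,0,0.12,0,0,0],
    [1,0,0,0,0,0,0],
    [1,0,0,0,0,0,0],
  ],
)

```text
time: 17.65
position: [0.5366, -0.0408, 0.2676]
tool_rot: [0.799, -0.601, -0.0, 0.0]
ft_force: [-0.3, 0.2, -1.2]
grip_width: 0.0161
```

Run:
```python
from h import *
shot('side','side9')
go([.5366,-.0406,.2535])
p=cv2.imread('pics/side9.png')
cv2.imwrite('pics/m9.png',cv2.resize(p[165:225,270:345],(750,600),interpolation=cv2.INTER_CUBIC))
```

```text
t 17.7 pos [ 0.5367 -0.0408  0.2678] F [ 0.4 -0.1 -1.2] w 0.0164 yaw -73.9 tilt 0.01 q [-0.28  0.62  1.77 -0.    0.76  1.01]
shares total [-0.007  0.001  0.571]
```

View pics/m9.png

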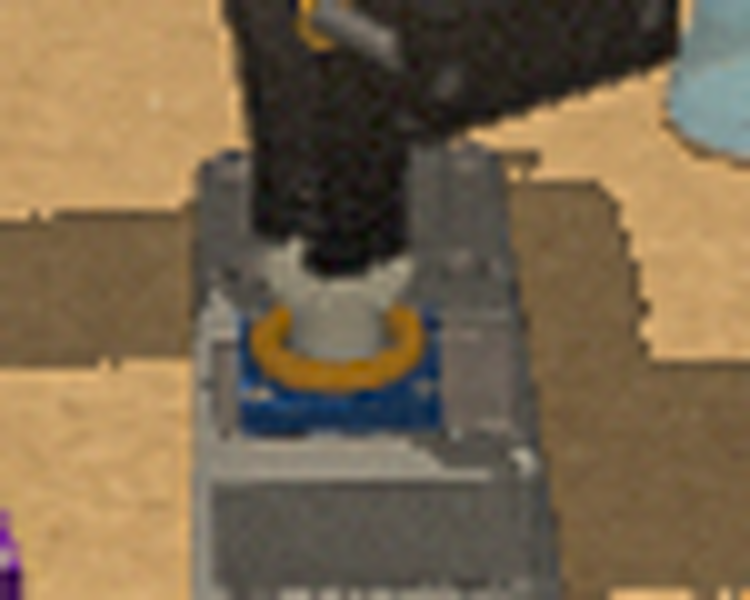

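The stem is inside the ring with no side force. Now I press down.

Call:
step_arm(
  steps=[
    [1,0,0,0.08,0,0,0],
    [1,0,0,0.08,0,0,0],
    [1,0,0,0.08,0,0,0],
    [1,0,0,0.08,0,0,0],
    [1,0,0,0.08,0,0,0],
    [1,0,0,0.08,0,0,0],
    [1,0,0,0.08,0,0,0],
    [1,0,0,0,0,0,0],
    [1,0,0,0,0,0,0],
    [1,0,0,0,0,0,0],
  ],
  squeeze=60,
)

```text
time: 18.7
position: [0.5368, -0.0408, 0.2545]
tool_rot: [0.799, -0.601, 0.001, -0.0]
ft_force: [-1.6, 1.1, 7.4]
grip_width: 0.016
```

Run:
```python
from h import *
go([.5366,-.0406,.2535])
```

```text
t 18.7 pos [ 0.5368 -0.0408  0.2545] F [-1.6  1.1  7.4] w 0.016 yaw -73.9 tilt 0.07 q [-0.28  0.64  1.77  0.    0.73  1.01]
shares total [-0.01   0.006  0.039]
```

Call:
step_arm(
  steps=[
    [1,0,0,0.05,0,0,0],
    [1,0,0,0.05,0,0,0],
    [1,0,0,0,0,0,0],
    [1,0,0,0,0,0,0],
    [1,0,0,0.05,0,0,0],
    [1,0,0,0,0,0,0],
    [1,0,0,0,0,0,0],
    [1,0,0,0,0,0,0],
    [1,0,0,0,0,0,0],
    [1,0,0,0,0,0,0],
  ],
)

```text
time: 19.7
position: [0.5367, -0.0407, 0.2532]
tool_rot: [0.799, -0.601, 0.001, -0.0]
ft_force: [-5.5, 1.4, 25.6]
grip_width: 0.0162
```

Run:
```python
from h import *
go([.5366,-.0406,.2535])
```

```text
t 19.7 pos [ 0.5367 -0.0407  0.2532] F [-5.5  1.4 25.6] w 0.0162 yaw -73.9 tilt 0.13 q [-0.28  0.64  1.77 -0.    0.72  1.01]
shares total [-0.003  0.002 -0.013]
```

Call:
step_arm(
  steps=[
    [1,0,0,0,0,0,0],
    [1,0,0,0,0,0,0],
    [1,0,0,0,0,0,0],
    [1,0,0,0,0,0,0],
    [1,0,0,0,0,0,0],
    [1,0,0,0,0,0,0],
    [1,0,0,0,0,0,0],
    [1,0,0,0,0,0,0],
    [1,0,0,0,0,0,0],
    [1,0,0,0,0,0,0],
  ],
)

```text
time: 20.7
position: [0.5367, -0.0407, 0.2532]
tool_rot: [0.799, -0.601, 0.001, -0.0]
ft_force: [-5.1, 1.4, 25.8]
grip_width: 0.0165
```

Run:
```python
from h import *
shot('side','side10')
go([.5366,-.0406,.2535]); print(status.get_obs()['moment'])
p=cv2.imread('pics/side10.png'); 
cv2.imwrite('pics/m10.png',np.hstack([cv2.resize(p[165:225,270:330],(400,400),interpolation=cv2.INTER_CUBIC),cv2.resize(p[120:320,230:460],(400,400))]))
```

```text
t 20.75 pos [ 0.5367 -0.0407  0.2532] F [-5.8  0.9 24.5] w 0.0163 yaw -73.9 tilt 0.13 q [-0.28  0.64  1.77 -0.    0.72  1.01]
shares total [-0.005  0.002 -0.013]
[0.21127983 0.87363512 0.00923305]
```

View pics/m10.png

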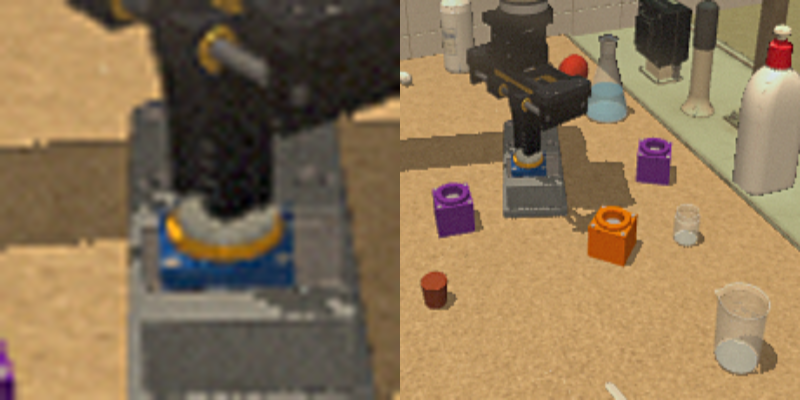

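```bash
python3 -c "
from rig import robot,status
print(robot.hand_in()); o=status.get_obs(); print(o['time'],o['position'],o['ft_force'])"
```

```text
the job is handed in; nothing more can be done
None
the job is handed in; nothing more can be done
```

The vise is clamped on the blue holder and the mount is pressed home in its ring. I handed the job in at about 20.8 s of the 64 s allowed, still gripping the mount; no verdict was reported.

- **Vise:** I turned the crank knob about 103° clockwise until it stalled at roughly 20 N of push. The measured gap between the jaws was then 49.9 mm, against the 50 mm block.
- **Mount:** I gripped the knob with 60 N and lowered the stem into the ring with almost no side force. I then pressed down until the force jumped from about 9 N (spring only) to about 26 N. The tool stopped 38 mm above its height at pick-up, which is the expected fully home height, and held still for the next second. Tool tilt was 0.13°.
- **Bystanders:** the jar, stopper and beaker stand undisturbed in the last side picture. I did not measure their positions.

**Open points:**
- About 5.5 N of side force remained in the final hold.
- Camera estimates of the stem's position under the gripper differed by 1–2 mm, within the 2.5 mm clearance.
- The arm blocked the top camera at the end, so I could not measure the jaw gap again after letting go of the crank.

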